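Open the micro-instrument case and inspect the scissors' screw under the loupe

TASK

Lever open the cover of the instrument case with the thin steel blade, working it under the orange tab and keeping the gripper off the cover, until it leans back clearly past upright and stays there; then lay the blade back down on the blue mat. Next pick up the red-handled loupe and hold it level with its lens centred over the brass screw of the little scissors in the case, the lens at the height of the orange collar on the gauge post. Finish while still holding the loupe steady there in the air, touching nothing else with it; do not shift the collar or disturb the other things on the table.

Things in the scene. Friction and masses are not known exactly. Their poses are not given: they have to be found in the camera images.
- case: fixed aluminium case, 110 (x) x 140 (y) x 36 mm tall, walls 4 mm, blue cushion inside (top 12 mm above the table). Origin: centre of its underside on the table, z up; x points from the tab side, which roughly faces the robot, to the hinge side. At the middle of the tab side a grey ledge, 70 mm wide, reaches 16 mm out from the wall; its top is 20 mm above the table
- cover: flat aluminium cover, 110 x 140 x 4 mm, lying on the case's rim; its orange tab (60 mm wide, 4 mm thick) sticks out 18 mm past the case wall. Shut, its underside is 36 mm above the table, leaving a gap 16 mm high between ledge and tab for the blade. Origin: middle of the hinge edge, underside; its x points from tab to hinge
- cover_hinge (a joint): angle of the cover: 0 shut, grows as it opens upward about the hinge, 1.57 upright, stop at 2.3. A stiff hinge holds it wherever it is left; about 1.3 N upward at the tab moves it, and it weighs 100 g.
- case_hinge (a point): the cover's hinge axis, at the middle of the far (+x) upper edge of the case, 36 mm above the table, level with the underside of the shut cover; the axis runs along the case's y
- tab_edge (a point): middle of the underside at the free edge of the orange tab (moves with the cover), 128 mm from the hinge axis
- scissors: tiny steel scissors with gold finger rings, fixed on the cushion inside the case (unseen until the cover is open), about 60 x 30 x 8 mm, a brass screw 11 mm across in the crossing; origin under the screw
- screw (a point): top centre of the brass screw, 20 mm above the table: the spot to be inspected
- gauge: fixed focus gauge beside the case on its +y side: round grey base 44 mm across and 12 mm tall, thin steel post 8 mm across and 150 mm tall; origin under the post on the table
- collar_mark (a point): centre of the orange collar (20 mm across, 10 mm tall) on the gauge post; its height, 80 to 120 mm above the table, is the height at which the lens centre must be held
- mat_blue: fixed blue mat, 250 (x) x 200 (y) x 3 mm, on which the blade lies at the start; left or right of the case. Origin: centre of its underside on the table
- mat_green: fixed green mat of the same size, on the other side, on which the loupe lies at the start. Origin: centre of its underside
- blade: loose thin-bladed lever, 80 g, lying flat, the steel blade pointing away from the robot along its x. Black handle 14 mm wide and 18 mm tall from x = -60 to 40 mm; steel blade 12 mm wide and 2.5 mm thick from x = 40 to 130 mm, its mid-plane 8 mm above the underside. Origin: under the handle on the mat surface; balances close to the origin
- blade_tip (a point): middle of the blade's free end, at x = 130 mm, 8 mm above the underside
- loupe: loose loupe, about 90 g, lying flat: black ring frame 68 mm across and 14 mm tall round a clear lens, and a straight red handle 14 mm wide and 18 mm tall from x = -32 to -142 mm (towards the robot). Origin: under the lens centre, on the mat surface; z is the lens axis
- lens (a point): centre of the lens, 7 mm above the loupe's underside; z is the lens axis
- loupe_grip (a point): point inside the red handle, on its centre line, 90 mm behind the lens centre, 7 mm above the underside: a good place to grip from above with the fingers on either side
- forceps: bystander: steel forceps lying on the blue mat beside the blade, 140 x 20 x 8 mm; origin under its middle, x along its length
- cup: bystander: small open steel cup on the green mat, 56 mm across, 32 mm tall; origin under its centre
- bowl: bystander: steel bowl at the back, 84 mm across, 40 mm tall; origin under its centre
- oil_can: bystander: white and blue spray can, 54 mm across, 160 mm tall; origin under its centre
- tray: bystander: open steel tray, 70 x 100 x 22 mm; origin under its centre
- jar: bystander: clear jar with a blue cap, 50 mm across, 60 mm tall; origin under its centre
Not all that is in view belongs to the job. Leave any purple look-alike of the blade alone. There is more than one size of the loupe; the job needs the smaller.

How it is judged (in metres and radians):
On the way, in this order (a step that is already met when the one before it is completed fails the run):
1. the cover is being levered up by the blade (past about 15 degrees, blade pressing on it) (value of joint cover_hinge above 0.26 rad and contact force between blade and cover above 0.05 N), for 0.05 s.
2. the cover leans back past upright (value of joint cover_hinge above 1.62 rad), for 0.2 s.
3. the blade lies on the blue mat, let go (x of blade in the frame of mat_blue between -0.13 and 0.13 m and y of blade in the frame of mat_blue between -0.105 and 0.105 m and height (world z) of blade below 0.02 m and linear speed of blade below 0.03 m/s and contact force between the fingers and blade below 0.05 N), for 0.2 s.
At the end, for the whole second after the job is handed in: Gripper holds the loupe still, level (7 degrees), touching nothing else, lens within 10 mm of straight above the screw and within 7 mm of the collar's height; cover open past 1.62 rad; blade at rest, let go, its origin on the blue mat (5 mm over the edge allowed) (all of step 3 and value of joint cover_hinge above 1.62 rad and z of lens in the frame of collar_mark between -0.007 and 0.007 m and horizontal distance between lens and screw below 0.01 m and angle between lens's own z axis and vertical below 0.12 rad and linear speed of loupe below 0.02 m/s and contact force between the fingers and loupe above 2 N and contact force between loupe and case below 0.05 N and contact force between loupe and scissors below 0.05 N and contact force between loupe and gauge below 0.05 N and contact force between loupe and blade below 0.05 N); the arm keeps its last pose, push and grip.
It fails at once if the gripper or arm pushes the cover (over 1 N) (contact force between any of the fingers, the arm and cover above 1 N).
It fails at once if the orange collar is shifted (over 4 mm) (distance of collar_mark from where it was at the start of the episode above 0.004 m).
It fails at once if a bystander is displaced (over 30 mm) (distance of any of forceps, cup, bowl, oil_can, tray, jar from where it was at the start of the episode above 0.03 m).
It also fails if it takes over 70 s, if anything falls off the work surface, if the arm or the gripper's body presses on something with over 40 N, if the wrist force passes 120 N, or if a joint passes its speed limit or range.

ROBOT

A 6-joint arm with a two-finger parallel gripper is mounted at the origin on the work surface. World frame = base frame: x ahead of the robot, y to its left, z up, the work surface at z = 0. Lengths are in m, angles in degrees, forces in N, time in s.
With the tool pointing down it reaches from about 0.4 to 0.825 m from the base axis. Payload 7 kg.
Tool frame: the origin (TCP) lies midway between the tips of the shut fingers; the grasp point (between the pads) lies 19 mm behind it (hold_point_z is the distance from the TCP to the grasp point, in m); z points along the fingers, y is the line along which they close (so a half turn about z gives the same grasp; the last joint's range is limited). The gripper opens to 88 mm and grips with 3 to 60 N. Pads are 19 mm wide; open, the fingers measure 130 mm over their backs; the gripper's body (78 mm by 193 mm) begins 47 mm behind the grasp point.
Start: joints at [93.111, 20.546, 0.682, 0, -70.136, -16.507], TCP at [0.156, 0.657, 0.227] pointing down, gripper open.
Joint ranges: [-176.03, 176.03], [-82.01, 121.73], [-58.28, 71.71], [-173.87, 95.51], [-174.79, -0.11], [-173.66, 173.66]. Speed limits (degrees/s): [136.94, 136.94, 172.46, 180, 180, 180].

INTERFACE

Orientations are given as [roll, pitch, yaw] about the fixed x, y, z axes, in that order (R = Rz(yaw) Ry(pitch) Rx(roll)).
In Python, from plant import get_state, capture, close_job, hold_point_z gives the robot as it stands.
- The arm moves only by the shell command python3 -m inch 'ROWS' [FORCE]. ROWS is text: rows parted by semicolons, each of 5 numbers parted by spaces: the shift along the tool's x, y, z normalised to -1 to 1, where 1 is 0.15 m, then the turn about the tool's z normalised to -1 to 1, where 1 is 360 degrees, then the opening, from 0 (shut) to 1 (fully open). In form: tx ty tz spin grip; .... A call has exactly 8 rows; each row shifts and turns the commanded pose from where the row before left it, along the tool's axes as they then stand; what a row does not reach is not made up. A row lasts 1/8 s, in which the tool goes at most 62.5 mm and 10.7 degrees, less where a joint would pass 70% of its speed; a pose out of reach is approached as far as the arm can. A call with a number of a shift or a turn outside -1 to 1 is refused whole. A call with a gripper value outside its range is refused whole. The fingers move at their own pace and stop on an object; FORCE is the grip in N (left out, the last holds). Time passes only in rows, so rows that do not move let the fingers close, or fill a call up. It gives the time, the measured TCP pose, the force, the opening and the grip force at its end, in the units of the state.
- get_state(): the state, without advancing time (a new reading comes with each control period).
- capture(name): name is "side" or "top"; returns a dict with "color" (384x512x3 uint8, blue, green, red), "mtx" (3x3 intrinsics, pixels), "R" (3x3) and "t" (3): a world point X has camera coordinates R X + t. Camera axes: x right, y down, z forward; pixel columns grow to the right and rows downward; lengths in m; the calibration is good to about 2 mm. A picture is of the moment at which its call begins. There is no depth.
- close_job(): hands the job in; it is judged then, once.
The state is a dict: "time_s": time; "joints": joint angles; "qd": joint speeds; "joint_torque": joint torques, N m; "tcp_pos": TCP position; "eef_rot": TCP orientation; "contact_force": force on the tool from outside, world axes, zero at the start; "moment": the same for the moment, N m; "gripper_width": finger opening in m; "gripper_force": force on a finger pad.
Only numpy, scipy, OpenCV 4.12 (cv2) and the standard library are available. Lean on these libraries where they do the work, as an engineer would, in place of code of your own. Each camera call takes 0.05 s, during which the arm holds its last target. There are 200 camera calls.

## Working session

There is one attempt and no reset: what is moved stays moved. The work goes in short steps, Python scripts to look and compute and a shell command to move; the robot and the scene stay as the last step left them, time stands still between calls to the robot, and variables do not carry over. Pictures are saved under pics/ and viewed, at most 10 in all, crops included, and the job is handed in when it is done.

```bash
mkdir -p pics; python3 - <<'E'
from plant import *
import cv2
print(get_state(), hold_point_z)
for n in("top","side"):
    c=capture(n); cv2.imwrite(f"pics/{n}0.png",cv2.resize(c["color"],(800,600),interpolation=cv2.INTER_CUBIC)); print(c["mtx"],c["R"],c["t"])
E
```

```text
{'time_s': 0.0, 'joints': array([ 9.31130455e+01,  2.05915849e+01,  6.33244739e-01, -2.06727678e-02,
       -7.01357557e+01, -1.65078467e+01]), 'qd': array([ 0.08342386,  0.04699582, -0.10417323, -0.00925809,  0.02037837,
        0.00159595]), 'joint_torque': array([ 1.48743202e-03, -5.82717061e+01,  2.93052274e+01,  6.99721947e+00,
        6.83462567e-03, -1.49993011e-04]), 'tcp_pos': array([0.1562692 , 0.65615208, 0.22561524]), 'eef_rot': array([ 1.79904260e+02, -8.10708869e-03, -1.34018349e+01]), 'contact_force': array([-0.29697477, -0.26281135,  0.2277754 ]), 'moment': array([0.00791382, 0.00118935, 0.00576971]), 'gripper_force': 0.0, 'gripper_width': 0.08756721668490303} 0.0188
[[351.79596435   0.         250.00486883]
 [  0.         351.79596435 194.12605116]
 [  0.           0.           1.        ]] [[ 0.00690805 -0.99997123  0.00313188]
 [-0.97798481 -0.00740932 -0.20854452]
 [ 0.20856172 -0.00162229 -0.97800786]] [-0.00420869  0.48099117  0.89971295]
[[435.18231181   0.         251.97977425]
 [  0.         435.18231181 186.18061741]
 [  0.           0.           1.        ]] [[ 0.93205632 -0.36158842  0.02290906]
 [-0.19263008 -0.54810481 -0.81392553]
 [ 0.30686262  0.75421146 -0.58051736]] [-0.4097699   0.15126685  1.2227245 ]
```

View pics/top0.png

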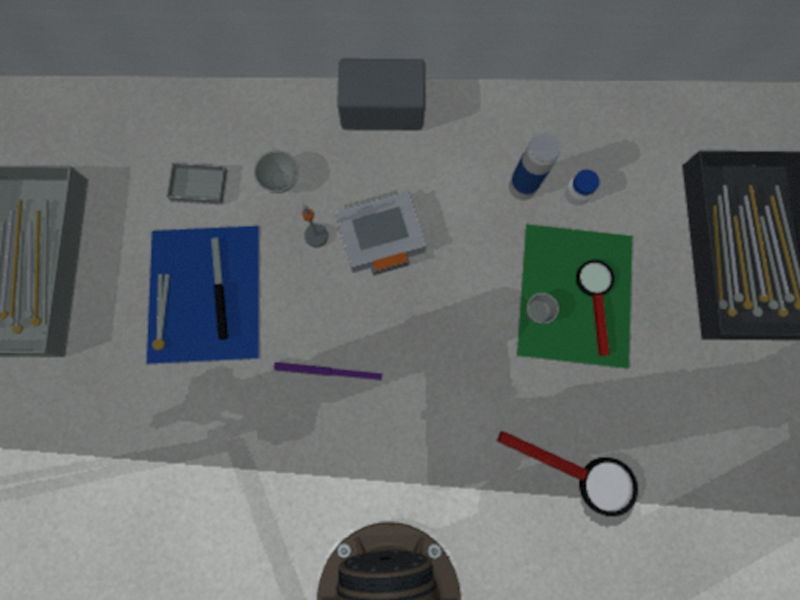

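View pics/side0.png

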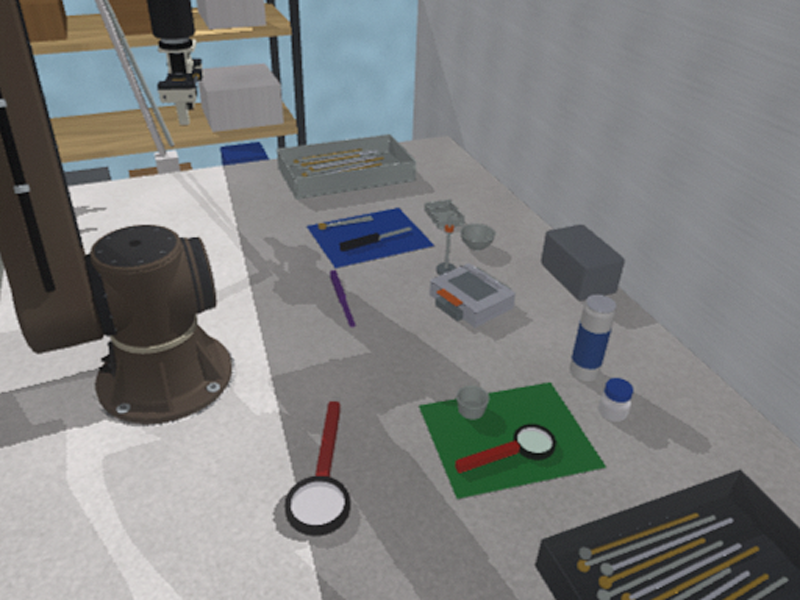

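The top view shows the blade (handle about 221,310, tip about 215,240) on the blue mat. The shut case is at about (382,230) with the orange tab at (390,262), and the gauge collar is at about (308,214). The small loupe is on the green mat, with its lens at about (595,278). The purple look-alike and the big loupe lie apart from these. Next I'll crop the case.

```bash
python3 - <<'E'
from plant import *
import cv2,numpy as np
t=capture("top")["color"]; s=capture("side")["color"]
def crop(im,x,y,w,h,k): return cv2.resize(im[y:y+h,x:x+w],None,fx=k,fy=k,interpolation=cv2.INTER_CUBIC)
cv2.imwrite("pics/c1.png",crop(t,185,115,100,75,8))
cv2.imwrite("pics/c2.png",crop(s,265,135,80,75,8))
for im,n in((t,"top"),(s,"side")):
    hsv=cv2.cvtColor(im,cv2.COLOR_BGR2HSV)
    for name,lo,hi in(("orange",(6,150,120),(16,255,255)),("red",(0,150,60),(4,255,255)),("blue",(108,150,50),(120,255,255)),("green",(55,130,30),(75,255,255)),("dark",(0,0,0),(180,255,38))):
        m=cv2.inRange(hsv,lo,hi)
        k,l,st,ce=cv2.connectedComponentsWithStats(m)
        for i in range(1,k):
            if st[i,4]>8 and st[i,4]<9000:
                c=cv2.findContours((l==i).astype(np.uint8),0,2)[0][0]
                print(n,name,st[i],ce[i].round(2),[np.round(v,1).tolist() if not np.isscalar(v) else round(v,1) for v in cv2.minAreaRect(c)])
E
```

```text
top red [380 188   9  39 206] [384.02 207.29] [[383.9, 207.1], [38.6, 5.6], 83.3]
top red [320 277  56  30 390] [347.47 291.51] [[346.9, 291.2], [60.8, 6.7], 24.7]
top blue [328 103  21  21 199] [336.46 114.88] [[336.3, 114.5], [17.8, 16.3], 31.0]
top blue [367 109  16  15 193] [374.59 116.11] [[374.5, 116.0], [14.0, 15.0], 90.0]
top blue [  94  145   71   87 5093] [131.   188.05] [[129.0, 188.0], [86.0, 70.0], 90.0]
top green [ 331  144   73   91 4654] [367.72 188.43] [[368.9, 189.1], [70.5, 85.9], 4.1]
top dark [ 438   97   74  120 2635] [468.67 146.56] [[474.5, 156.5], [119.0, 73.0], 90.0]
top dark [484 119   6  19  42] [486.76 127.81] [[486.5, 128.0], [18.0, 5.0], 90.0]
top dark [452 121   3   7  11] [452.91 123.91] [[453.0, 123.9], [6.1, 1.5], 76.0]
top dark [467 121   6  12  21] [470.1  127.48] [[470.7, 126.6], [4.1, 10.8], 18.4]
top dark [468 134   4   6  10] [469.  135.9] [[468.6, 136.2], [2.4, 5.2], 36.9]
top dark [480 159   3  10  11] [480.91 163.82] [[481.0, 163.4], [9.1, 1.1], 82.9]
top dark [369 166  24  23  96] [379.12 177.5 ] [[380.5, 177.0], [22.0, 23.0], 90.0]
top da
[... 2359 characters left out ...]
 [[5.8, 93.5], [50.3, 7.2], 74.6]
side dark [ 11 123  24  64 432] [ 22.82 154.15] [[22.9, 154.6], [65.4, 6.7], 74.4]
side dark [218 150  24  10 105] [229.4  154.45] [[229.5, 154.5], [4.3, 24.6], 74.7]
side dark [ 84 154   6   3  11] [ 86.18 155.18] [[86.5, 155.0], [2.0, 5.0], 90.0]
side dark [ 54 163  21  53 387] [ 63.38 191.58] [[63.5, 188.3], [52.7, 10.4], 77.7]
side dark [ 64 219  10  20  80] [ 69.38 230.78] [[70.6, 229.2], [8.9, 19.0], 18.4]
side dark [329 272  27  22 128] [342.42 284.82] [[342.0, 282.5], [26.0, 21.0], 0.0]
side dark [203 307  21  35 115] [216.  326.7] [[214.8, 325.7], [15.1, 35.4], 15.9]
side dark [504 354   8  10  23] [508.39 358.04] [[508.8, 357.8], [10.6, 4.2], 45.0]
```

View pics/c1.png

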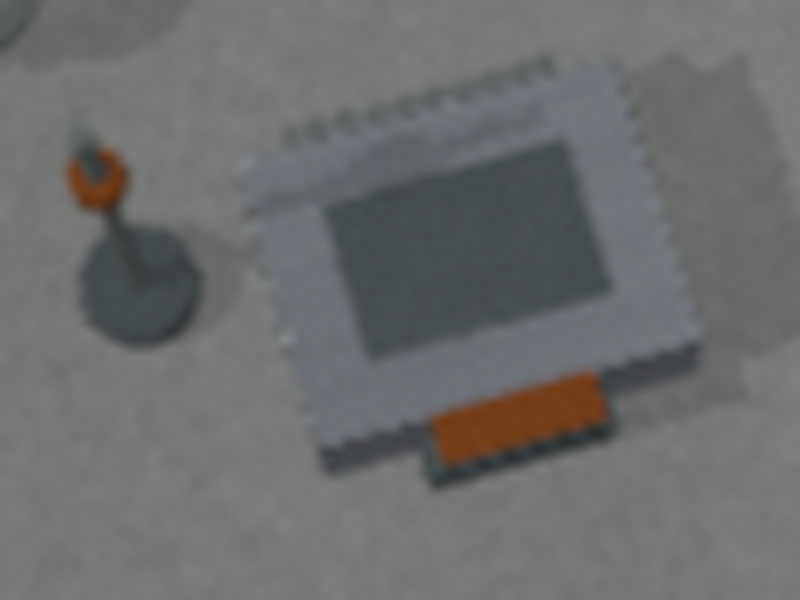

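View pics/c2.png

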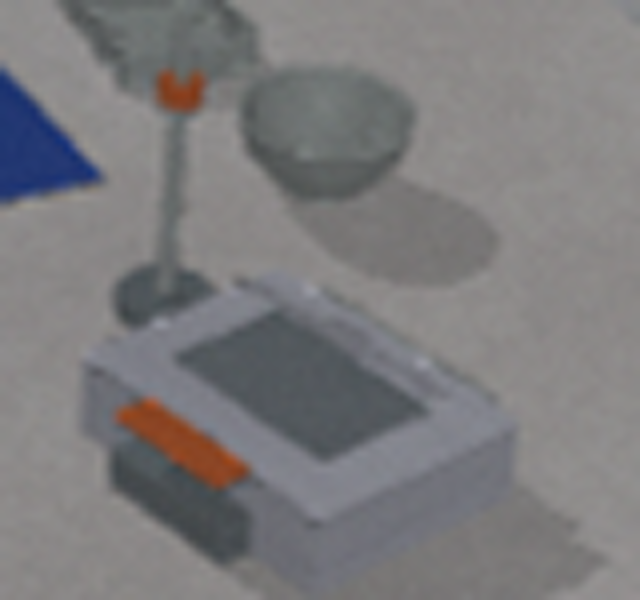

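Top crop: the cover corners are at (318,440), (697,345), (243,160) and (615,65), the tab front corners at (437,465) and (607,415), and the collar at (97,180). Side crop: the tab front corners are at (118,413) and (219,486), the cover corners at (88,360), (325,518) and (515,428), and the collar at (181,92).

```bash
cat >geo.py <<'E'
import numpy as np
from plant import *
from scipy.optimize import least_squares
def proj(c,X):
    p=(np.atleast_2d(X)@c["R"].T+c["t"])@c["mtx"].T; return p[:,:2]/p[:,2:]
def onz(c,uv,z):
    d=c["R"].T@np.linalg.solve(c["mtx"],[*uv,1]); o=-c["R"].T@c["t"]; return o+d*(z-o[2])/d[2]
def tri(cs,uvs):
    f=lambda X:np.concatenate([proj(c,X)[0]-u for c,u in zip(cs,uvs)])
    r=least_squares(f,[.5,0,.05]); return r.x,r.fun
def un(p,x,y,k): return (np.array(p)+.5)/k-.5+[x,y]
E
python3 - <<'E'
from geo import *
T=capture("top");S=capture("side")
# case frame pts
P=np.array([[-55,70,40],[-55,-70,40],[-73,30,40],[-73,-30,40]])/1e3
tp=un([[318,440],[697,345],[437,465],[607,415]],185,115,8)
Ps=np.array([[-55,70,40],[-55,-70,40],[55,-70,40],[-73,30,40],[-73,-30,40]])/1e3
sp=un([[88,360],[325,518],[515,428],[118,413],[219,486]],265,135,8)
def w(q,P):
    c,s=np.cos(q[2]),np.sin(q[2]); return P@np.array([[c,-s,0],[s,c,0],[0,0,1]]).T+[q[0],q[1],0]
f=lambda q:np.concatenate([(proj(T,w(q,P))-tp).ravel(),(proj(S,w(q,Ps))-sp).ravel()])
r=least_squares(f,[.55,0,.2]);print("case",r.x[:2],np.degrees(r.x[2]));print(r.fun.round(1))
for Q in([[55,70,40],[55,-70,40]],): print((proj(T,w(r.x,np.array(Q)/1e3))-[185,115]+.5)*8)
print("tab_edge",w(r.x,np.array([[-.073,0,.036]])),"hinge",w(r.x,np.array([[.055,0,.036]])))
print("collar",tri([T,S],[un([97,180],185,115,8),un([181,92],265,135,8)]))
print("gaugebase",onz(T,un([141,283],185,115,8),.012))
R=T
h=onz(T,(140.95,199.05),.018); h2=onz(S,(229.4,154.45),.016)
tip=onz(T,un([215.5,238],0,0,800/512),.011)
print("blade handle",h,h2,"tip",tip,np.degrees(np.arctan2(*(tip-h)[1::-1])))
lh=onz(T,(383.9,207.1),.018); lh2=onz(S,(311.8,291.7),.018);lr=onz(T,(380.5,177),.014)
print("loupe handle",lh,lh2,"ring",lr,np.degrees(np.arctan2(*(lr-lh)[1::-1])))
for n,a,z in(("handle",(83.3),.0),):
    d=np.array([np.cos(np.radians(83.3)),np.sin(np.radians(83.3))]); e1=onz(T,np.array([383.9,207.1])-20*d,.018);e2=onz(T,np.array([383.9,207.1])+20*d,.018);print("loupe",e1,e2,np.degrees(np.arctan2(*(e1-e2)[1::-1])))
d=np.array([np.cos(np.radians(85)),np.sin(np.radians(85))]);e1=onz(T,np.array([140.9,199])-17.7*d,.018);e2=onz(T,np.array([140.9,199])+17.7*d,.018);print("blade",e1,e2,np.degrees(np.arctan2(*(e1-e2)[1::-1])))
print("mats",onz(T,(129.5,188.5),.003),onz(T,(368.6,189),.003),"cup",onz(T,un([542,308],0,0,800/512),.016))
E
```

```text
case [0.62193246 0.01946883] 15.891588845476477
[-0.3  0.9  0.8 -0.1  0.5  0.1  0.1  0.8  0.2 -1.5 -0.3 -0.1  1.4 -0.9
  0.1 -0.5 -0.1 -0.4]
[[237.84004979 159.08977189]
 [617.83102299  60.8399742 ]]
tab_edge [[ 5.51722410e-01 -5.19885614e-04  3.60000000e-02]] hinge [[0.67483044 0.03452882 0.036     ]]
collar (array([0.61911802, 0.14023941, 0.11013816]), array([-0.09692979,  0.33243633,  0.42479507, -0.12396347]))
gaugebase [0.61880716 0.13831635 0.012     ]
blade handle [0.47166024 0.30290559 0.018     ] [0.46700103 0.29853259 0.016     ] tip [0.61098605 0.3242354  0.011     ] 8.704002762854914
loupe handle [ 0.45394967 -0.37302637  0.018     ] [ 0.44899219 -0.37924867  0.018     ] ring [ 0.54140025 -0.3712041   0.014     ] 1.1937413693099637
loupe [ 0.51059611 -0.3705688   0.018     ] [ 0.39863989 -0.37542595  0.018     ] 2.4841839497913076
blade [0.52235729 0.31101411 0.018     ] [0.42230862 0.29526313 0.018     ] 8.946821725632471
mats [0.50496266 0.3423681  0.003     ] [ 0.50869706 -0.33896246  0.003     ] cup [ 0.48240739 -0.27160458  0.016     ]
```

```bash
cat >d.py <<'E'
import sys,numpy as np
from plant import get_state
s=get_state(); a=list(map(float,sys.argv[1:]))  # x y z yaw ; shift given in axes AFTER the turn
y=np.radians(a[3]); d=np.array(a[:3])-s["tcp_pos"]
print("spin",-(a[3]-s["eef_rot"][2])/360,"shift",(np.array([d@[np.cos(y),np.sin(y),0],d@[np.sin(y),-np.cos(y),0],-d[2]])/.15).round(4),s["time_s"],s["tcp_pos"].round(4),s["eef_rot"].round(1))
E
python3 d.py .4996 .3067 .12 8.9
```

```text
spin -0.06193700194934184 shift [1.9    2.6577 0.7081] 0.3 [0.1564 0.6565 0.2262] [180.   -0.  -13.4]
```

```bash
python3 -m inch '0 0 0 -0.025 0.5;0 0 0 -0.025 0.5;0 0 0 -0.012 0.5;0.19 0.266 0 0 0.5;0.19 0.266 0.05 0 0.5;0.19 0.266 0.05 0 0.5;0.19 0.266 0.1 0 0.5;0.19 0.266 0.1 0 0.5' 60; python3 -m inch '0.19 0.266 0.1 0 0.5;0.19 0.266 0.1 0 0.5;0.19 0.266 0.1 0 0.5;0.19 0.266 0.1 0 0.5;0.19 0.266 0 0 0.5;0 0 0 0 0.5;0 0 0 0 0.5;0 0 0 0 0.5'; python3 d.py .4996 .3067 .006 8.9
```

```text
time_s: 1.3
tcp_pos: [0.329, 0.4805, 0.1814]
eef_rot: [-180.0, -0.0, 8.9]
contact_force: [1.0, 0.5, 0.0]
gripper_width: 0.0434
gripper_force: 0.0
time_s: 2.3
tcp_pos: [0.4993, 0.3075, 0.1218]
eef_rot: [-180.0, -0.0, 9.0]
contact_force: [0.3, 0.8, -0.3]
gripper_width: 0.044
gripper_force: 0.0
spin 0.0002483654932041033 shift [0.0009 0.0053 0.7718] 2.3 [0.4993 0.3075 0.1218] [-180.   -0.    9.]
```

```bash
python3 -m inch '0 0 0.25 0 0.5;0 0 0.25 0 0.5;0 0 0.17 0 0.5;0 0 0.1 0 0.5;0 0 0 0 0.5;0 0 0 0 0;0 0 0 0 0;0 0 0 0 0' 60;python3 -m inch '0 0 0 0 0;0 0 -0.15 0 0;0 0 -0.25 0 0;0 0 -0.3 0 0;0 0 -0.25 0 0;0 0 0 0 0;0 0 0 0 0;0 0 0 0 0'
python3 - <<'E'
from geo import *
import cv2
T=capture("top");S=capture("side");cv2.imwrite("pics/g.png",np.hstack([cv2.resize(T["color"][90:240,90:240],(400,400),interpolation=2),cv2.resize(S["color"][60:210,170:320],(400,400),interpolation=2)]))
E
```

```text
time_s: 3.3
tcp_pos: [0.5002, 0.307, 0.0069]
eef_rot: [-179.9, -0.1, 8.9]
contact_force: [1.0, -0.0, 1.0]
gripper_width: 0.0191
gripper_force: 0.0
time_s: 4.3
tcp_pos: [0.4992, 0.306, 0.1471]
eef_rot: [179.9, 0.1, 8.9]
contact_force: [0.9, 0.5, -1.8]
gripper_width: 0.013
gripper_force: 59.9
```

View pics/g.png

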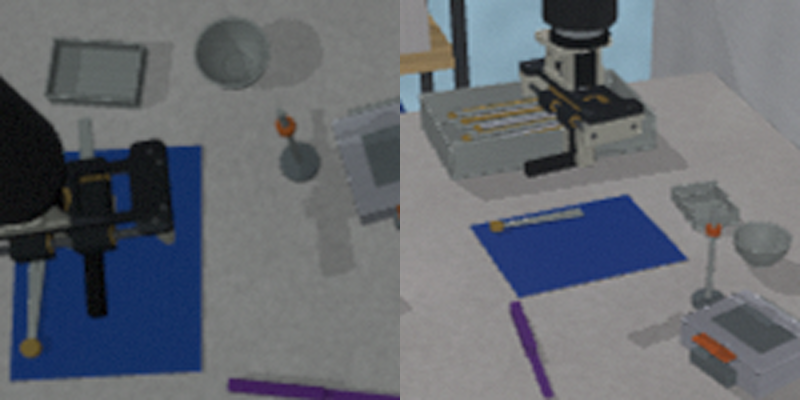

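The blade is held level, with its tip at about (85,122) in the left crop. The forceps are undisturbed.

```bash
python3 -c "
from geo import *
T=capture('top');print(onz(T,(121.9-.3,135.7-.3),.151))"; python3 d.py .43 .25 .1 15.9;python3 d.py .4219 -.0375 .06 15.9
```

```text
[0.60707496 0.32098138 0.151     ]
spin -0.019386418607271683 shift [-0.5487  0.2342  0.3169] 4.45 [0.4995 0.3063 0.1475] [1.799e+02 1.000e-01 8.900e+00]
spin -0.019386418607271683 shift [-1.1258  2.0627  0.5835] 4.45 [0.4995 0.3063 0.1475] [1.799e+02 1.000e-01 8.900e+00]
```

```bash
python3 -m inch '0 0 0 -0.0195 0;-0.28 0.1 0 0 0;-0.28 0.13 0 0 0;-0.1 0.3 0.05 0 0;-0.1 0.3 0.1 0 0;-0.1 0.3 0.15 0 0;-0.1 0.3 0.15 0 0;-0.1 0.3 0.1 0 0';python3 -m inch '-0.066 0.333 0.034 0 0;-0.1 0.3 0 0 0;0 0 0 0 0;0 0 0 0 0;0 0 0 0 0;0 0 0 0 0;0 0 0 0 0;0 0 0 0 0';python3 d.py .4219 -.0375 .024 15.9
python3 - <<'E'
from geo import *
import cv2
T=capture("top");S=capture("side");cv2.imwrite("pics/h.png",np.hstack([cv2.resize(T["color"][120:220,180:280],(400,400),interpolation=2),cv2.resize(S["color"][130:230,240:340],(400,400),interpolation=2)]))
E
```

```text
time_s: 5.45
tcp_pos: [0.4176, 0.0119, 0.0652]
eef_rot: [180.0, 0.0, 16.0]
contact_force: [0.6, -0.1, -0.5]
gripper_width: 0.0129
gripper_force: 59.9
time_s: 6.45
tcp_pos: [0.4205, -0.0843, 0.061]
eef_rot: [180.0, -0.0, 16.0]
contact_force: [-0.9, -0.2, -0.7]
gripper_width: 0.0131
gripper_force: 59.9
spin 0.00024453524546023 shift [ 0.0947 -0.2976  0.2467] 6.45 [ 0.4205 -0.0843  0.061 ] [180.  -0.  16.]
```

View pics/h.png

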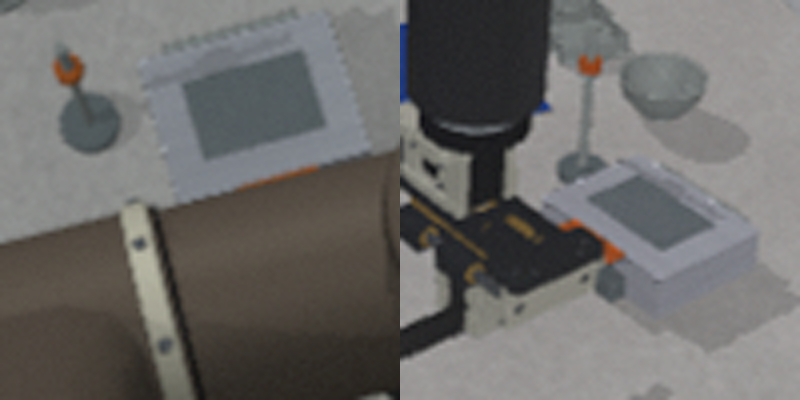

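The arm hides the blade here, so I'm positioning by the measured poses.

```bash
python3 -m inch '0.095 -0.2 0 0 0;0 -0.098 0.047 0 0;0 0 0.1 0 0;0 0 0.1 0 0;0 0 0 0 0;0.1 0 0 0 0;0.1 0 0 0 0;0.04 0 0 0 0'; python3 d.py .4574 -.0273 .024 15.9
```

```text
time_s: 7.55
tcp_pos: [0.4584, -0.0273, 0.0243]
eef_rot: [180.0, -0.1, 16.0]
contact_force: [-0.1, 0.5, -1.0]
gripper_width: 0.0137
gripper_force: 59.9
spin 0.00014466679821060818 shift [-0.0063 -0.0021  0.0022] 7.55 [ 0.4584 -0.0273  0.0243] [ 1.8e+02 -1.0e-01  1.6e+01]
```

```bash
python3 - <<'E'
import numpy as np
th=np.radians(np.linspace(0,118,17)); r=np.linspace(116,102,17)
s,h=-r*np.cos(th),r*np.sin(th)
h[0]=-6.4
print(np.c_[np.diff(s)/150,-np.diff(h)/150].round(3).tolist())
E
```

```text
[[0.012, -0.141], [0.025, -0.095], [0.036, -0.091], [0.047, -0.085], [0.057, -0.077], [0.066, -0.069], [0.074, -0.059], [0.08, -0.049], [0.085, -0.038], [0.089, -0.026], [0.091, -0.014], [0.091, -0.002], [0.09, 0.009], [0.087, 0.021], [0.083, 0.031], [0.078, 0.041]]
```

```bash
python3 -m inch '0.012 0 -0.14 0 0;0.025 0 -0.095 0 0;0.036 0 -0.09 0 0;0.047 0 -0.085 0 0;0.057 0 -0.077 0 0;0.066 0 -0.07 0 0;0 0 0 0 0;0 0 0 0 0'
python3 - <<'E'
from geo import *
import cv2
T=capture("top");S=capture("side");cv2.imwrite("pics/i.png",np.hstack([cv2.resize(T["color"][100:220,160:280],(400,400),interpolation=2),cv2.resize(S["color"][90:210,230:350],(400,400),interpolation=2)]))
E
```

```text
time_s: 8.55
tcp_pos: [0.4916, -0.0178, 0.1073]
eef_rot: [-180.0, -0.0, 15.9]
contact_force: [0.3, 0.4, -0.2]
gripper_width: 0.0133
gripper_force: 59.9
```

View pics/i.png

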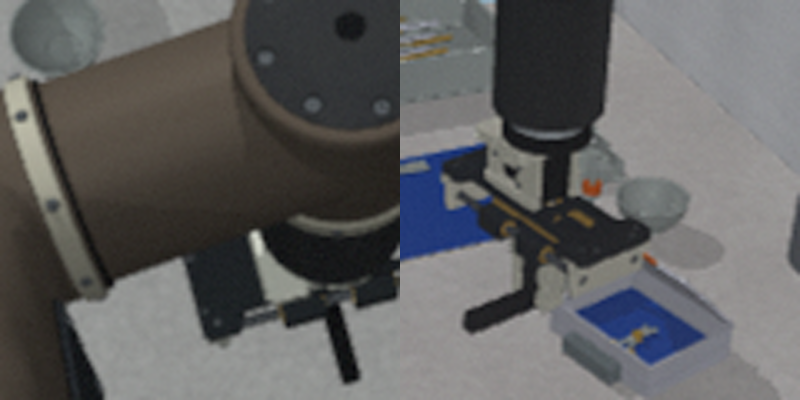

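The cover is lifting and the cushion and scissors are visible in the side crop around (640,335). I'll carry on along the arc.

```bash
python3 -m inch '0.074 0 -0.06 0 0;0.08 0 -0.05 0 0;0.085 0 -0.038 0 0;0.089 0 -0.026 0 0;0.091 0 -0.014 0 0;0.091 0 -0.002 0 0;0.09 0 0.009 0 0;0.087 0 0.02 0 0';python3 -m inch '0.083 0 0.03 0 0;0.078 0 0.04 0 0;0 0 0 0 0;0 0 0 0 0;-0.2 0 0 0 0;-0.3 0 0 0 0;-0.2 0 0 0 0;0 0 0 0 0'
python3 - <<'E'
from geo import *
import cv2
T=capture("top");S=capture("side");cv2.imwrite("pics/j.png",np.hstack([cv2.resize(T["color"][80:220,160:300],(400,400),interpolation=2),cv2.resize(S["color"][90:210,240:360],(400,400),interpolation=2)]))
E
python3 d.py .43 .18 .14 8.9
```

```text
time_s: 9.65
tcp_pos: [0.5916, 0.0107, 0.1314]
eef_rot: [180.0, -0.0, 15.9]
contact_force: [0.5, -0.0, -0.6]
gripper_width: 0.0137
gripper_force: 59.9
time_s: 10.65
tcp_pos: [0.5108, -0.0124, 0.1219]
eef_rot: [-180.0, -0.0, 15.9]
contact_force: [1.1, 0.3, -0.8]
gripper_width: 0.0136
gripper_force: 59.9
spin 0.0196142772036524 shift [-0.3511 -1.3484 -0.12  ] 10.75 [ 0.5133 -0.0117  0.122 ] [ 1.8e+02 -1.0e-01  1.6e+01]
```

View pics/j.png

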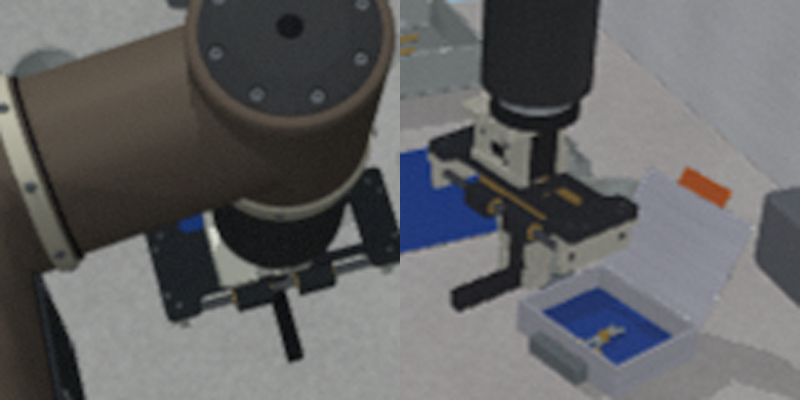

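The cover is leaning well back, with the tab at about (705,187) in the right half, and it holds with the blade withdrawn. Next I return the blade to the mat.

```bash
python3 - <<'E'
from geo import *
S=capture("side")
c,s=np.cos(np.radians(15.89)),np.sin(np.radians(15.89))
for a in (95,100,105,110,115,120):
    t=np.radians(a);q=-.128*np.cos(t);print(a,proj(S,[.6748+c*q,.0345+s*q,.036+.128*np.sin(t)]))
print("tab px ~",240+305*.3,90+190*.3, "free edge ~",240+310*.3,90+178*.3)
E
python3 -m inch '-0.15 -0.2 -0.05 0.0195 0;-0.15 -0.3 -0.05 0 0;-0.05 -0.32 -0.02 0 0;0 -0.32 0 0 0;0 -0.21 0 0 0;0.1 -0.3 0 0 0;0.2 -0.3 0.1 0 0;0.2 -0.16 0.2 0 0';python3 -m inch '0.08 0 0.2 0 0;0 0 0.1 0 0;0 0 0 0 0;0 0 0 0 0;0 0 0 0 0;0 0 0 0 0;0 0 0 0 0;0 0 0 0 0'; python3 d.py .4996 .3067 .008 8.9
```

```text
95 [[321.83527233 143.36018329]]
100 [[324.29754025 142.75903075]]
105 [[326.66190316 142.44269004]]
110 [[328.90967712 142.40963282]]
115 [[331.02382237 142.65570477]]
120 [[332.98905133 143.17431358]]
tab px ~ 331.5 147.0 free edge ~ 333.0 143.4
time_s: 11.8
tcp_pos: [0.4849, 0.305, 0.0947]
eef_rot: [-179.9, -0.2, 9.1]
contact_force: [-0.1, 0.4, -0.1]
gripper_width: 0.0132
gripper_force: 59.9
time_s: 12.8
tcp_pos: [0.4948, 0.3028, 0.0493]
eef_rot: [-180.0, -0.0, 8.9]
contact_force: [-0.1, -0.1, -0.6]
gripper_width: 0.0135
gripper_force: 59.9
spin 6.869857938122239e-05 shift [ 0.0355 -0.0208  0.2756] 12.8 [0.4948 0.3028 0.0493] [-180.    -0.     8.9]
```

```bash
python3 -m inch '0.035 -0.02 0.1 0 0;0 0 0.1 0 0;0 0 0.05 0 0;0 0 0.025 0 0;0 0 0 0 0;0 0 0 0 0;0 0 0 0 0.4;0 0 0 0 0.4';python3 -m inch '0 0 0 0 0.4;0 0 0 0 0.4;0 0 -0.1 0 0.4;0 0 -0.3 0 0.4;0 0 -0.35 0 0.4;0 0 -0.35 0 0.4;0 0 -0.3 0 0.4;0 0 0 0 0.4'; python3 d.py .452 -.372 .2 2
```

```text
time_s: 13.8
tcp_pos: [0.4997, 0.3067, 0.0082]
eef_rot: [-180.0, -0.0, 8.9]
contact_force: [0.3, -0.2, 0.3]
gripper_width: 0.0283
gripper_force: 0.0
time_s: 14.8
tcp_pos: [0.5012, 0.3079, 0.2236]
eef_rot: [-179.7, -0.4, 9.0]
contact_force: [-0.3, -0.1, -0.6]
gripper_width: 0.0348
gripper_force: 0.0
spin 0.019309070954506163 shift [-0.486   4.5184  0.1571] 14.8 [0.5012 0.3079 0.2236] [-179.7   -0.4    9. ]
```

```bash
python3 -m inch '0 0.2 0 0.0193 0.4;-0.04 0.38 0 0 0.4;-0.04 0.38 0 0 0.4;-0.04 0.38 0 0 0.4;-0.04 0.38 0 0 0.4;-0.04 0.38 0 0 0.4;-0.04 0.38 0 0 0.4;-0.04 0.38 0 0 0.4';python3 -m inch '-0.04 0.38 0 0 0.4;-0.04 0.38 0 0 0.4;-0.04 0.38 0 0 0.4;-0.04 0.38 0.07 0 0.4;-0.04 0.14 0.08 0 0.4;0 0 0 0 0.4;0 0 0 0 0.4;0 0 0 0 0.4'; python3 d.py .4515 -.3735 .007 2
python3 - <<'E'
from geo import *
import cv2
T=capture("top");S=capture("side");cv2.imwrite("pics/k.png",np.vstack([cv2.resize(T["color"][100:220,90:330],(600,300),interpolation=2),cv2.resize(S["color"][110:230,190:430],(600,300),interpolation=2)]))
E
```

```text
time_s: 15.8
tcp_pos: [0.4752, -0.1251, 0.2182]
eef_rot: [-180.0, -0.0, 2.0]
contact_force: [1.4, -0.1, 0.5]
gripper_width: 0.0353
gripper_force: 0.0
time_s: 16.8
tcp_pos: [0.4551, -0.3724, 0.1961]
eef_rot: [180.0, -0.1, 2.1]
contact_force: [-0.4, -0.1, 0.6]
gripper_width: 0.035
gripper_force: 0.0
spin 0.0001528546189159035 shift [-0.0242  0.0066  1.261 ] 16.8 [ 0.4551 -0.3724  0.1961] [ 1.8e+02 -1.0e-01  2.1e+00]
```

View pics/k.png

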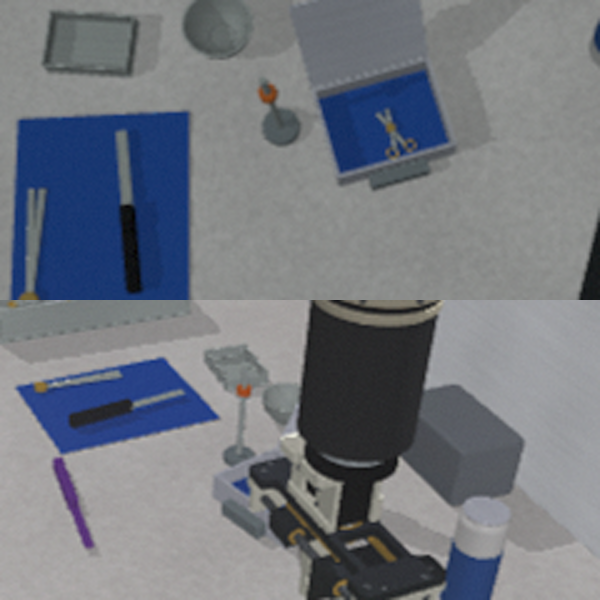

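The blade lies on the mat and the cover is open. The screw is at about (391,128) in the upper half, with the rings below it. I have one picture view left, so I'll find the screw by colour.

```bash
python3 -m inch '-0.024 0 0.3 0 0.4;0 0 0.35 0 0.4;0 0 0.3 0 0.4;0 0 0.2 0 0.4;0 0 0.1 0 0.4;0 0 0 0 0.4;0 0 0 0 0;0 0 0 0 0' 40;python3 -m inch '0 0 0 0 0;0 0 0 0 0;0 0 -0.1 0 0;0 0 -0.3 0 0;0 0 -0.35 0 0;0 0 -0.35 0 0;0 0 -0.3 0 0;0 0 0 0 0'
python3 - <<'E'
from geo import *
import cv2
T=capture("top");S=capture("side")
for c,n,(x,y,w,h) in((T,"t",(215,125,60,45)),(S,"s",(270,160,75,55))):
    im=cv2.resize(c["color"][y:y+h,x:x+w],None,fx=4,fy=4,interpolation=2);hsv=cv2.cvtColor(im,cv2.COLOR_BGR2HSV)
    m=cv2.inRange(hsv,(12,90,70),(35,255,255));k,l,st,ce=cv2.connectedComponentsWithStats(m)
    for i in range(1,k):
        p=un(ce[i],x,y,4)
        if st[i,4]>10: print(n,st[i],p.round(2),onz(c,p,.020).round(4))
E
python3 d.py .4515 -.3735 .2 2
```

```text
time_s: 17.9
tcp_pos: [0.4519, -0.3737, 0.0093]
eef_rot: [179.9, -0.1, 2.0]
contact_force: [0.4, 0.6, 0.7]
gripper_width: 0.0204
gripper_force: 0.0
time_s: 18.9
tcp_pos: [0.4526, -0.3743, 0.2231]
eef_rot: [179.8, -0.4, 2.0]
contact_force: [-0.5, -0.3, -2.5]
gripper_width: 0.0131
gripper_force: 40.0
t [120  98  11  13 107] [245.74 150.57] [0.6151 0.0123 0.02  ]
s [148 102  86  93 745] [316.59 196.21] [ 0.6442 -0.0381  0.02  ]
s [248 120  11   8  60] [332.9  190.46] [ 0.709  -0.0281  0.02  ]
s [224 126  23   6  63] [328.56 191.88] [ 0.6918 -0.0303  0.02  ]
s [150 142  28  26 336] [310.03 197.8 ] [ 0.6206 -0.0387  0.02  ]
s [269 143  31  33 497] [341.16 198.96] [ 0.7108 -0.077   0.02  ]
s [200 199  31  21 312] [323.24 211.67] [ 0.6261 -0.1145  0.02  ]
spin -0.00011154800428447915 shift [0.0057 0.0034 0.1232] 19.0 [ 0.4506 -0.373   0.2185] [-1.8e+02 -1.0e-01  2.0e+00]
```

```bash
python3 -m inch '0.02 -0.15 0 0 0;0.05 -0.25 0 0 0;0.05 -0.25 0 0 0;0.05 -0.25 0 0 0;0.05 -0.25 0 0 0;0.05 -0.25 0 0 0;0.05 -0.25 0 0 0;0.05 -0.25 0 0 0';python3 -m inch '0.05 -0.25 0 0 0;0.03 -0.2 0 0 0;0.02 -0.1 0 0 0;0 0 0.1 0 0;0 0 0.1 0 0;0 0 0 0 0;0 0 0 0 0;0 0 0 0 0'; python3 d.py .525 .009 .109 2
python3 - <<'E'
from geo import *
import cv2
T=capture("top");S=capture("side")
cv2.imwrite("pics/l.png",np.vstack([cv2.resize(T["color"][100:205,180:320],(800,600),interpolation=2)[:,:][::2,::2],cv2.resize(S["color"][110:215,240:380],(800,600),interpolation=2)[::2,::2]]).reshape(600,400,3))
E
```

```text
time_s: 20.0
tcp_pos: [0.4955, -0.0854, 0.2164]
eef_rot: [180.0, 0.2, 2.0]
contact_force: [-0.6, 0.7, -0.8]
gripper_width: 0.0134
gripper_force: 40.0
time_s: 21.0
tcp_pos: [0.5091, -0.0039, 0.1883]
eef_rot: [-180.0, -0.0, 1.9]
contact_force: [-0.4, -0.6, -1.7]
gripper_width: 0.0132
gripper_force: 40.0
spin -0.00014306815863355558 shift [ 0.1092 -0.0823  0.5288] 21.0 [ 0.5091 -0.0039  0.1883] [-180.    -0.     1.9]
```

Now down to the height, and then I'll use the last view there.

```bash
python3 -m inch '0.1 -0.08 0 0 0;0.009 0 0.15 0 0;0 0 0.15 0 0;0 0 0.13 0 0;0 0 0.07 0 0;0 0 0.03 0 0;0 0 0 0 0;0 0 0 0 0'; python3 d.py .525 .009 .109 2
python3 - <<'E'
from geo import *
import cv2
T=capture("top");S=capture("side")
a=cv2.resize(T["color"][115:195,200:300],(800,640),interpolation=2)
b=cv2.resize(S["color"][120:200,250:350],(800,640),interpolation=2)
cv2.imwrite("pics/m.png",np.hstack([a[:, :],b])[:600][::1,:][:, :].copy()) if 0 else cv2.imwrite("pics/m.png",np.vstack([cv2.resize(T["color"][130:180,190:320],(780,300),interpolation=2),cv2.resize(S["color"][130:180,240:370],(780,300),interpolation=2)]))
L=np.array([.615,.0121,.110]);print(proj(T,L),proj(S,L))
E
```

```text
time_s: 22.1
tcp_pos: [0.5252, 0.0091, 0.1091]
eef_rot: [-180.0, -0.1, 2.0]
contact_force: [0.0, 1.2, -0.6]
gripper_width: 0.0135
gripper_force: 40.0
spin -4.7704554022647775e-05 shift [-0.0013  0.0007  0.0004] 22.1 [0.5252 0.0091 0.1091] [-1.8e+02 -1.0e-01  2.0e+00]
[[245.52689824 139.27642955]] [[303.81155118 165.85568606]]
```

View pics/m.png

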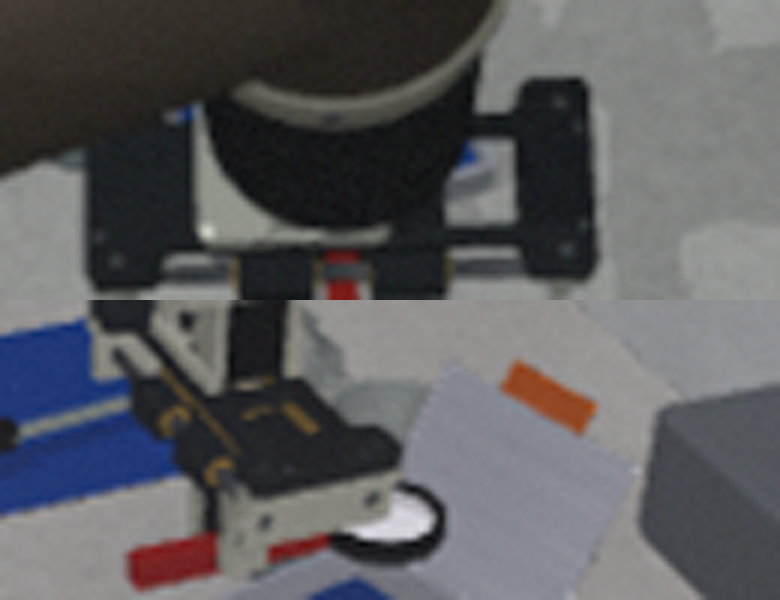

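The ring of the held loupe shows in the side view, with its right edge at (446,520) and its bottom at about (387,565). I'll compare that with the prediction.

```bash
python3 - <<'E'
from geo import *
S=capture("side");a=np.linspace(0,2*np.pi,360)
def ext(L):
    p=np.vstack([proj(S,np.c_[L[0]+.034*np.cos(a),L[1]+.034*np.sin(a),0*a+L[2]+z]) for z in(-.007,.007)])
    q=(p-[240,130]+.5)*6; i=q[:,0].argmax();j=q[:,1].argmax(); return q[i].round(),(q[j]+[0,300]).round()
for dx,dy,dz in((0,0,0),(.005,0,0),(0,.005,0),(0,0,-.005)): print(dx,dy,dz,ext([.615+dx,.0121+dy,.11+dz]))
E
```

```text
0 0 0 (array([453., 212.]), array([393., 566.]))
0.005 0 0 (array([462., 211.]), array([402., 564.]))
0 0.005 0 (array([449., 207.]), array([389., 561.]))
0 0 -0.005 (array([452., 220.]), array([392., 574.]))
```

```bash
python3 -m inch '0.01 0 0 0 0;0 0 0 0 0;0 0 0 0 0;0 0 0 0 0;0 0 0 0 0;0 0 0 0 0;0 0 0 0 0;0 0 0 0 0'; python3 -c "
from plant import *
print(close_job())"
```

```text
time_s: 23.25
tcp_pos: [0.5262, 0.009, 0.1084]
eef_rot: [180.0, -0.0, 2.0]
contact_force: [-0.9, 0.1, -1.7]
gripper_width: 0.0137
gripper_force: 40.0
the job is handed in; nothing more can be done
None
```

I handed the job in at 23.3 s with no verdict returned: the cover leans back at about 117° by camera, the blade lies on the blue mat, and the small loupe is held level over the brass screw at the collar's height (about 110 mm), its lens position camera-estimated to within a few millimetres.

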